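Cycle the toggle clamp of a board test nest

TASK

Push the circuit board in its carrier along the guide rails of the test nest until it is fully home against the end stop. Then swing the toggle clamp over so that its pad presses on the board, let go and leave it clamped by itself for three seconds, and swing the clamp back fully open, leaving the board home in the nest. Do not bump the camera head over the nest, and leave the other things on the bench where they are.

Things in the scene. Friction and masses are not known exactly. Their poses are not given: they have to be found in the camera images.
- nest: Fixed test nest on an aluminium base plate 300 (x) x 220 (y) x 20 mm; place and yaw vary. Origin at table height, under the centre of the seated board; the plate spans x -120..180, y -135..85 mm, top at z=20 mm. +x points roughly away from the robot, +y along the guide rails to the end stop, z up.
- nest_stop (a point): Middle of the end stop's face, at y=60, z=31 mm in the nest's frame; stop top at z=42 mm. The board is home when the carrier's end touches it: the board's origin is then above the nest's origin.
- nest_mouth (a point): Outer (-y) mouth of the rail channel, at y=-85, z=20 mm. Two dark steel rails run along y from here to the stop, 82 mm apart inside (x -41 and 41), top at z=39 mm; each has a lip that reaches 6 mm inward over the carrier's edge (70 mm between the lips).
- nest_column (a point): Foot of the camera column (radius 11 mm, 300 mm high) at x=155, y=65 mm on the nest.
- board: Loose circuit board in a black carrier plate 80 (x) x 120 (y) x 12 mm, 0.18 kg, axes like the nest's. Origin: centre of its underside (z=20 mm on the nest). Mid-board a steel shield can 34 x 44 mm, top 20 mm up: the clamp presses there. At the -y end a grey connector 50 (x) x 14 (y) mm, flush with the end face, top 32 mm up. Starts between the rails, 30 to 75 mm short of home.
- board_push (a point): Centre of the board's outer (-y) end face: 60 mm from the board's origin in -y, 24 mm above the carrier's underside. Push here towards the nest's +y.
- clamp (a joint): Toggle clamp arm angle (rad) about an axis along the nest's y through clamp_pivot. 0 = closed: arm level, pointing to the nest's +x, pad on a seated board. Grows as the arm swings up and over towards -x. 1.9 = fully open stop, 19 degrees past upright. A heavy arm (0.45 kg), falls closed below about 1.1 and stays put above that. With no board it closes to -0.06. Starts raised, 1.35 to 1.75.
- clamp_pivot (a point): Middle of the clamp's hinge axis, at x=-75, y=0, z=75 mm in the nest's frame, between two steel cheeks (40 mm over both in y, up to z=91 mm).
- clamp_ball (a point): Centre of the black ball knob, 36 mm in diameter, at the end of the clamp arm. With the clamp closed it lies 140 mm from the pivot in the nest's +x and 20 mm above it (z=95 mm). The arm is a steel bar 18 mm wide and 14 mm thick from the pivot to 125 mm, the knob is on a 12 mm stem beyond it.
- clamp_pad: Black rubber pad, 22 mm in diameter, under the arm on a spindle 75 mm from the pivot. Origin: the pad's pressing face, 35 mm below the arm's centre line.
- camera: White camera and lamp head fixed over the nest, 100 x 100 x 45 mm. Origin: centre of its underside, 115 mm in +x from the nest's origin, 225 mm above the table. It overhangs the knob of the closed clamp (near face at the nest's x=65 mm), so the gripper must be tilted there, leaning back towards the robot. Do not bump it.
- multimeter: Orange multimeter lying flat, 165 x 85 x 48 mm, origin under its centre. Bystander.
- solder_reel: Aluminium reel standing on end, 60 mm in diameter, 50 mm high, origin under its centre. Bystander.
- pliers: Pliers lying flat, about 145 mm long, 12 mm high, origin under the joint. Bystander.
- heat_sink: Finned aluminium heat sink 90 x 60 x 36 mm, origin under its centre. Bystander.
- spray_can: Standing spray can, 66 mm in diameter, 170 mm high, origin under its centre. Bystander.
- mouse: Black computer mouse, about 90 x 64 x 34 mm, origin under it. Bystander.
Things that resemble listed ones, but are neither listed nor needed, are in the scene too. What is shaped like the board but purple or yellow is not meant.

How it is judged (in metres and radians):
On the way, in this order (a step that is already met when the one before it is completed fails the run):
1. the board is fully home against the end stop (y of board in the frame of nest between -0.004 and 0.004 m and z of board in the frame of nest below 0.024 m), for 0.2 s.
2. the clamp is down, its pad pressing on the board that is home, and the robot has let go, for 2.5 s (all of step 1 and value of joint clamp below 0.05 rad and contact force between clamp_pad and board above 2 N and contact force between each of the fingers, the arm and anything else below 0.2 N), for 2.5 s.
At the end, for the whole second after the job is handed in: The clamp is swung back open (joint clamp above 1.75 of 1.9 rad), the board rests still in the nest, its origin within 4 mm of home along the rails (all of step 1 and value of joint clamp above 1.75 rad and linear speed of board below 0.01 m/s); the robot touches nothing.
It fails at once if the camera head is bumped (more than 4 N) (contact force between camera and anything else above 4 N).
It fails at once if another thing on the bench is moved more than 30 mm (distance of any of multimeter, solder_reel, pliers, heat_sink, spray_can, mouse from where it was at the start of the episode above 0.03 m).
It also fails if it takes over 72 s, if anything falls off the work surface, if the arm or the gripper's body presses on something with over 40 N, if the wrist force passes 120 N, or if a joint passes its speed limit or range.

ROBOT

A 6-joint arm with a two-finger parallel gripper is mounted at the origin on the work surface. World frame = base frame: x ahead of the robot, y to its left, z up, the work surface at z = 0. Lengths are in mm, angles in rad, forces in N, time in s.
With the tool pointing down it reaches from about 350 to 975 mm from the base axis. Payload 7.1 kg.
Tool frame: the origin (TCP) lies at the very end of the fingers, on their centre line; the grasp point (between the pads) lies 19 mm behind it; z points along the fingers, y is the line along which they close (so a half turn about z gives the same grasp; the last joint's range is limited). The gripper opens to 88 mm and grips with 3 to 60 N. Pads are 20 mm wide; open, the fingers measure 115 mm over their backs; the gripper's body (75 mm by 178 mm) begins 61 mm behind the grasp point.
Start: joints at [-1.177, 0.423, 1.63, -0, 1.089, -0.019], TCP at [250.75, -572.476, 222.675] pointing down, gripper open.
Joint ranges: [-3, 3], [-0.9, 2.11], [0.09, 2.58], [-1.31, 4.45], [0.11, 2.69], [-2.54, 2.54]. Speed limits (rad/s): [2.39, 2.39, 3.01, 3.14, 3.14, 3.14].

INTERFACE

Orientations are given as a rotation vector (axis times angle).
In Python, from workcell import ctrl, optics gives the robot as it stands.
- The arm moves only by the shell command python3 -m jog 'ROWS'. ROWS is JSON, a list of rows, each a list of 7 numbers: the shift along the tool's x, y, z in units of 40 mm (1.0 is 40 mm), then the turn, a rotation vector about the tool's x, y, z in units of 6 degrees (1.0 is 6 degrees), then the opening, from 0 (shut) to 1 (fully open). A call has 1 to 20 rows; each row shifts and turns the commanded pose from where the row before left it, along the tool's axes as they then stand; what a row does not reach is not made up. A row lasts 1/10 s, in which the tool goes at most 50 mm and 8.59 degrees, less where a joint would pass 70% of its speed; a pose out of reach is approached as far as the arm can. A call is refused whole if a number of a shift passes 1 or a number of a turn 1, either way. A call with a gripper value outside its range is refused whole. The fingers move at their own pace and stop on an object; the grip force is fixed at half the most. Time passes only in rows, so rows that do not move let the fingers close. It gives the time, the measured TCP pose, the force, the opening and the grip force at its end, in the units of the state.
- ctrl.get_obs(): the state, without advancing time (a new reading comes with each control period).
- optics.get_image(name): name is "scene" or "top" or "wrist"; returns the picture (420x560x3 uint8, red, green, blue); there is no depth.
- optics.camera_model(name): a dict with "fov_y" (degrees; the focal length in pixels is half the picture's height over the tangent of half this angle, whatever the lens; pixels are square), "cx", "cy" (the principal point, pixels), "view" (4x4, takes a point from world to camera coordinates); the wrist camera has in their place "hand_eye" (4x4, takes a point from camera to tool coordinates, whose origin is the TCP and whose axes are the flange's). Camera axes: x right, y up, looking along -z (the intrinsics and any distortion apply to the point x, -y, -z); pixel columns grow to the right and rows downward; lengths in mm; the calibration is good to about 2 mm. A picture is of the moment at which its call begins: read the wrist's pose just before it. camera_model takes no time and is no camera call.
- ctrl.close_job(): hands the job in; it is judged then, once.
Trained networks look in the newest picture that a camera, given by its name, has taken for a name from the list of things; names that differ only in an ending like _2 or _b are one class to them, and where a whole thing is asked for, a point or a joint stands for the part that bears it (a point fixed in the world has none). Each returns a list of dicts, best first, with "conf" (0 to 1); they miss things now and then, are a little off and sometimes report something else, mostly with a low value. They report only what shows in the picture. A call takes as long as a camera call. They do not tell look-alikes from the thing itself.
- optics.masks_of(target, camera): "pixels" (420x560 bool, what is visible of it) and "extent" ([centre column, centre row, width, height] in pixels, round what is visible of it).
The state is a dict: "t": time; "qpos": joint angles; "qvel": joint speeds; "joint_torque": joint torques, N m; "ee_pos": TCP position; "orientation": TCP orientation; "ft_force": force on the tool from outside, world axes, zero at the start; "moment": the same for the moment, N m; "width": finger opening in mm; "grasp_force": force on a finger pad.
Only numpy, scipy, OpenCV 4.12 (cv2) and the standard library are available. Lean on these libraries where they do the work, as an engineer would, in place of code of your own. Each camera call takes 0.05 s, during which the arm holds its last target. There are 200 camera calls.

## Working session

There is one attempt and no reset: what is moved stays moved. The work goes in short steps, Python scripts to look and compute and a shell command to move; the robot and the scene stay as the last step left them, time stands still between calls to the robot, and variables do not carry over. Pictures are saved under pics/ and viewed, at most 10 in all, crops included, and the job is handed in when it is done.

```bash
mkdir -p pics; ls; cat > h.py <<'E'
import numpy as np, cv2, json
from workcell import ctrl, optics
from scipy.spatial.transform import Rotation as R
E
python3 - <<'E'
from h import *
o=ctrl.get_obs(); print(o)
for c in ("scene","top"):
    m=optics.camera_model(c); print(c,{k:(np.round(v,4).tolist() if k=="view" else v) for k,v in m.items()})
print(optics.camera_model("wrist"))
a=optics.get_image("scene");b=optics.get_image("top")
cv2.imwrite("pics/s.png",a[:,:,::-1]);cv2.imwrite("pics/t.png",b[:,:,::-1])
for c in("scene","top"):
  for n in ["nest","board","clamp","clamp_ball","clamp_pad","camera","nest_column","board_push","solder_reel","spray_can","multimeter","mouse","pliers","heat_sink"]:
    try: print(c,n,[(round(d["conf"],2),np.round(d["extent"]).tolist()) for d in optics.masks_of(n,c)][:3])
    except Exception as e: print(n,e)
E
```

```text
pics
{'t': 0.0, 'qpos': array([-1.17699680e+00,  4.23831187e-01,  1.63067512e+00, -2.60174370e-05,
        1.08857429e+00, -1.89788078e-02]), 'qvel': array([-0.00186606,  0.0007877 , -0.00040328, -0.00034909,  0.00039899,
        0.00100522]), 'joint_torque': array([ 7.09977894e-05, -5.44623435e+01, -2.73663890e+01,  6.42080256e-02,
        2.26752117e-02, -9.85087399e-05]), 'ee_pos': array([ 250.543588  , -571.99283604,  221.91356136]), 'orientation': array([-3.07348885e+00, -6.43517150e-01,  4.70805227e-04]), 'ft_force': array([-1.01535199, -0.01658093, -0.00851677]), 'moment': array([-0.00752843,  0.01567596, -0.00449945]), 'grasp_force': 0.0, 'width': 88.17875972999089}
scene {'fov_y': 55.2472370012184, 'cx': 283.90304621297076, 'cy': 205.53761458516465, 'view': [[-0.8786, 0.4774, 0.0137, 443.938], [-0.3909, -0.7353, 0.5537, 118.4803], [0.2744, 0.4811, 0.8326, -1258.1738], [0.0, 0.0, 0.0, 1.0]]}
top {'fov_y': 57.68653181303364, 'cx': 267.2291427994607, 'cy': 205.7568095956676, 'view': [[0.0712, -0.9975, -0.0038, -23.1024], [0.9696, 0.0683, 0.2348, -550.4562], [-0.2339, -0.0204, 0
[... 1598 characters left out ...]
op clamp_ball [(0.6, [296.0, 197.0, 14.0, 23.0])]
top clamp_pad [(0.27, [124.0, 177.0, 38.0, 35.0])]
top camera [(0.97, [288.0, 129.0, 48.0, 38.0]), (0.32, [297.0, 167.0, 70.0, 128.0])]
top nest_column [(0.62, [299.0, 166.0, 76.0, 127.0])]
top board_push [(0.88, [221.0, 249.0, 42.0, 32.0]), (0.87, [354.0, 306.0, 31.0, 44.0]), (0.76, [279.0, 260.0, 35.0, 28.0])]
top solder_reel [(0.62, [240.0, 186.0, 18.0, 25.0])]
top spray_can [(0.45, [372.0, 200.0, 19.0, 43.0])]
top multimeter [(0.84, [409.0, 258.0, 55.0, 55.0])]
top mouse [(0.56, [140.0, 242.0, 23.0, 24.0])]
top pliers [(0.5, [372.0, 199.0, 21.0, 41.0])]
top heat_sink [(0.72, [244.0, 153.0, 22.0, 26.0]), (0.25, [141.0, 240.0, 28.0, 27.0])]
```

View pics/s.png

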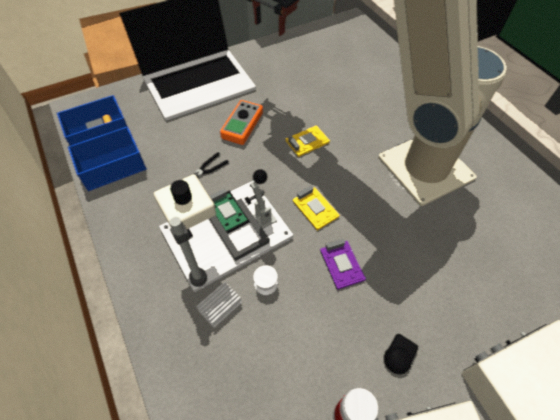

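View pics/t.png

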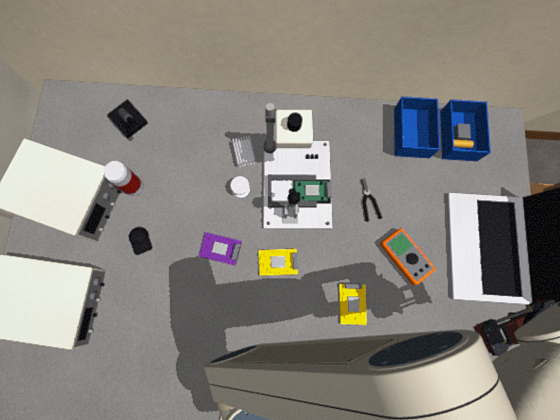

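The board candidates are yellow (317,208) and (308,142), purple (342,264), and green (230,211) in the scene image. The green one at top (313,191) fits, because it sits between the nest's rails. I'll confirm with an enlarged crop.

```bash
python3 - <<'E'
from h import *
s=cv2.imread("pics/s.png");t=cv2.imread("pics/t.png")
a=cv2.resize(s[160:300,140:310],None,fx=4,fy=4,interpolation=cv2.INTER_CUBIC)
b=cv2.resize(t[95:235,225:345],None,fx=4.2,fy=4.2,interpolation=cv2.INTER_CUBIC)
def grid(im,f,c0,r0):
    for c in range(c0,c0+int(im.shape[1]/f),10): cv2.putText(im,str(c),(int((c-c0)*f),10),0,.35,(0,0,255),1); cv2.line(im,(int((c-c0)*f),12),(int((c-c0)*f),18),(0,0,255),1)
    for r in range(r0,r0+int(im.shape[0]/f),10): cv2.putText(im,str(r),(0,int((r-r0)*f)+4),0,.35,(0,0,255),1)
grid(a,4,140,160);grid(b,4.2,225,95)
cv2.imwrite("pics/s2.png",a);cv2.imwrite("pics/t2.png",b)
E
```

```text
(no output)
```

View pics/s2.png

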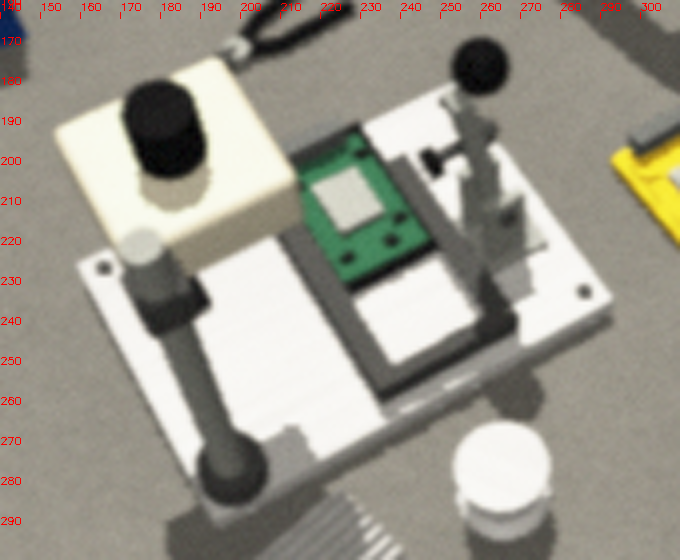

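View pics/t2.png

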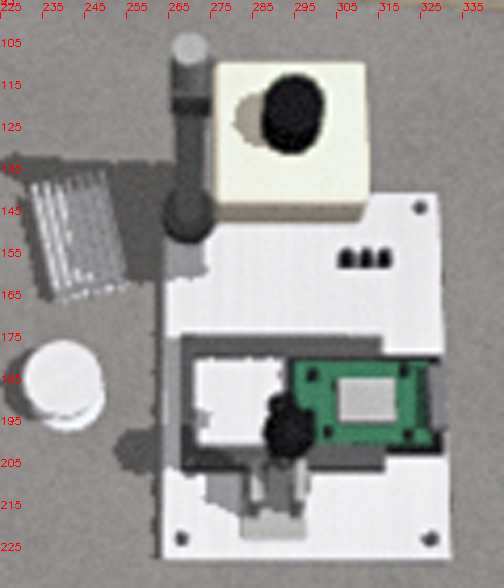

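The green board sits in the rails: scene (230,211), connector end facing away from the stop, column at the bottom. Next I'll fit the nest pose from the plate corners.

```bash
cat >> h.py <<'E'
def proj(P,c):
    m=optics.camera_model(c);V=np.array(m["view"]);f=210/np.tan(np.radians(m["fov_y"]/2))
    p=np.atleast_2d(P)@V[:3,:3].T+V[:3,3]
    return np.c_[m["cx"]+f*p[:,0]/-p[:,2],m["cy"]-f*p[:,1]/-p[:,2]]
def nest2w(P,q):
    c,s=np.cos(q[2]),np.sin(q[2]);P=np.atleast_2d(P).astype(float)
    return np.c_[q[0]+c*P[:,0]-s*P[:,1],q[1]+s*P[:,0]+c*P[:,1],P[:,2]]
def ball(a): # nest frame
    return [-75+140*np.cos(a)-20*np.sin(a),0,75+140*np.sin(a)+20*np.cos(a)]
E
python3 - <<'E'
from h import *
from scipy.optimize import least_squares as L
T=lambda c,r:((c+.5)/4.2-.5+225,(r+.5)/4.2-.5+95)
S=lambda c,r:((c+.5)/4-.5+140,(r+.5)/4-.5+160)
pts=[("top",(-120,85,20),T(163,557)),("top",(-120,-135,20),T(450,557)),("top",(180,-135,20),T(438,193)),
("scene",(180,-135,20),S(78,265)),("scene",(-120,85,20),S(612,298)),("scene",(180,85,20),S(217,524)),("scene",(-120,-135,20),S(450,88)),
("top",(65,-50,225),T(216,203)),("top",(165,-50,225+45),T(366,62)),("scene",(165,-50,270),S(54,132))][:7]
tb=T(288,433);sb=S(480,66)
tp=T(443,403)
def res(v):
    r=[proj(nest2w(P,v[:3]),c)[0]-u for c,P,u in pts]
    r+= [proj(nest2w(ball(v[3]),v[:3]),"top")[0]-tb, proj(nest2w(ball(v[3]),v[:3]),"scene")[0]-sb]
    # board: scene edge corners top of carrier z=32 at +y end; can centre z=40
    r+= [proj(nest2w((0,v[4],40),v[:3]),"top")[0]-T(367,399), proj(nest2w((0,v[4],40),v[:3]),"scene")[0]-S(347,199)]
    return np.ravel(r)
s=L(res,[650,0,0,1.5,-50],x_scale=[100,100,.1,.1,50]);print(s.x,np.round(res(s.x).reshape(-1,2),1).tolist())
J=s.jac;print(np.sqrt(np.diag(np.linalg.inv(J.T@J))))
for n in["solder_reel","spray_can","pliers","multimeter"]: pass
print(nest2w((0,-60+s.x[4],44),s.x[:3]))
E
```

```text
[ 6.15096473e+02 -5.19648724e+01  7.24935879e-02  1.41531430e+00
 -7.18863061e+01] [[-0.1, 0.3], [0.5, 0.2], [-0.3, -0.7], [-0.7, 0.5], [0.8, 0.5], [-0.6, -0.1], [0.6, -1.5], [0.4, -0.1], [0.4, 0.7], [0.1, -0.0], [0.1, 0.1]]
[1.01653379 1.02327426 0.00610344 0.01499353 2.50421249]
[[ 624.6490123  -183.50477792   44.        ]]
```

```bash
cat >> h.py <<'E'
Q=[615.1,-52.0,0.0725]
def plan(pn,tx=0,ty=0,n=None):
    """rows to bring TCP to nest-frame point pn, tool tilted tx/ty deg about tool x/y from straight down"""
    o=ctrl.get_obs();Rc=R.from_rotvec(o["orientation"])
    Rg=R.from_euler("z",Q[2])*R.from_matrix(np.diag([1,-1,-1.]))*R.from_rotvec(np.radians([tx,ty,0]))
    rel=(Rc.inv()*Rg).as_rotvec();p=Rc.inv().apply(nest2w(pn,Q)[0]-o["ee_pos"])
    n=n or int(np.ceil(max(np.degrees(np.abs(rel)).max()/5.9,np.abs(p).max()/38)))
    M=sum(R.from_rotvec(rel/n*i).as_matrix() for i in range(n))
    print("n",n,np.round(np.r_[np.linalg.solve(M,p)/40,np.degrees(rel/n)/6],3).tolist())
def state():
    o=ctrl.get_obs();c,s=np.cos(Q[2]),np.sin(Q[2]);d=o["ee_pos"]-[Q[0],Q[1],0]
    print("t",round(o["t"],2),"nest",np.round([c*d[0]+s*d[1],-s*d[0]+c*d[1],d[2]],1),"q",np.round(o["qpos"],2),"F",np.round(o["ft_force"],1),"w",round(o["width"],1),round(o["grasp_force"],1))
E
python3 -c "
from h import *
state();plan((0,-190,110),30,0)"
```

```text
t 1.5 nest [-401.1 -492.7  222.7] q [-1.18  0.42  1.63  0.    1.09 -0.02] F [ 0.5 -1.1  0.2] w 87.9 0.0
n 13 [0.862, -0.371, 0.33, 0.381, 0.065, 0.244]
```

```bash
python3 -m jog '[[0.862,-0.371,0.33,0.381,0.065,0.244,0],[0.862,-0.371,0.33,0.381,0.065,0.244,0],[0.862,-0.371,0.33,0.381,0.065,0.244,0],[0.862,-0.371,0.33,0.381,0.065,0.244,0],[0.862,-0.371,0.33,0.381,0.065,0.244,0],[0.862,-0.371,0.33,0.381,0.065,0.244,0],[0.862,-0.371,0.33,0.381,0.065,0.244,0],[0.862,-0.371,0.33,0.381,0.065,0.244,0],[0.862,-0.371,0.33,0.381,0.065,0.244,0],[0.862,-0.371,0.33,0.381,0.065,0.244,0],[0.862,-0.371,0.33,0.381,0.065,0.244,0],[0.862,-0.371,0.33,0.381,0.065,0.244,0],[0.862,-0.371,0.33,0.381,0.065,0.244,0],[0,0,0,0,0,0,0],[0,0,0,0,0,0,0]]'; python3 -c "
from h import *
state();plan((0,-175,38),30,0)
im=optics.get_image('wrist');cv2.imwrite('pics/w1.png',im[:,:,::-1])"
```

```text
t: 3.0
ee_pos: [628.6, -240.8, 109.4]
orientation: [-2.617, -0.097, 0.028]
ft_force: [-0.2, -0.2, -0.1]
width: 0.4
grasp_force: 0.0
t 3.0 nest [  -0.2 -189.3  109.4] q [-0.57  0.78  1.39  0.42  1.33  0.75] F [-0.2 -0.2 -0.1] w 0.4 0.0
n 2 [0.003, 0.292, 0.863, 0.0, 0.011, 0.006]
```

View pics/w1.png

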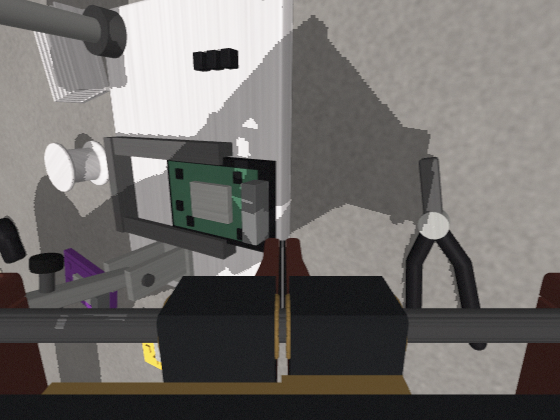

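The wrist view shows the board with its connector at (256,210), the closed fingertips at (283,240) and the pliers clear at (433,225). Now I'll go down and push.

```bash
python3 -m jog '[[0,0.292,0.863,0,0,0,0],[0,0.292,0.863,0,0,0,0],[0,0,0,0,0,0,0],[0,0,0,0,0,0,0],[0,-0.217,0.125,0,0,0,0],[0,-0.217,0.125,0,0,0,0],[0,-0.217,0.125,0,0,0,0],[0,-0.217,0.125,0,0,0,0],[0,-0.217,0.125,0,0,0,0],[0,-0.217,0.125,0,0,0,0],[0,0,0,0,0,0,0]]'; python3 -c "
from h import *
state()"
```

```text
t: 4.15
ee_pos: [622.8, -165.3, 38.8]
orientation: [-2.616, -0.097, 0.028]
ft_force: [-0.3, -0.1, -0.4]
width: 0.3
grasp_force: 0.0
t 4.15 nest [  -0.5 -113.6   38.8] q [-0.48  0.82  1.51  0.48  1.16  0.74] F [-0.3 -0.1 -0.4] w 0.3 0.0
```

```bash
python3 -m jog '[[0,-0.217,0.125,0,0,0,0],[0,-0.217,0.125,0,0,0,0],[0,-0.108,0.062,0,0,0,0]]'; python3 -m jog '[[0,-0.108,0.062,0,0,0,0]]'; python3 -c "
from h import *
state()
im=optics.get_image('wrist');cv2.imwrite('pics/w2.png',im[:,:,::-1])
im=optics.get_image('top');cv2.imwrite('pics/t3.png',im[:,:,::-1])"
```

```text
t: 4.45
ee_pos: [621.2, -141.1, 38.7]
orientation: [-2.616, -0.096, 0.027]
ft_force: [-0.3, -2.5, 1.2]
width: 0.4
grasp_force: 0.9
t: 4.55
ee_pos: [621.0, -136.6, 38.7]
orientation: [-2.616, -0.096, 0.026]
ft_force: [-0.5, -1.9, 1.2]
width: 0.6
grasp_force: 0.8
t 4.55 nest [ -0.3 -84.8  38.7] q [-0.45  0.8   1.55  0.5   1.12  0.75] F [-0.5 -1.9  1.2] w 0.6 0.8
```

View pics/w2.png

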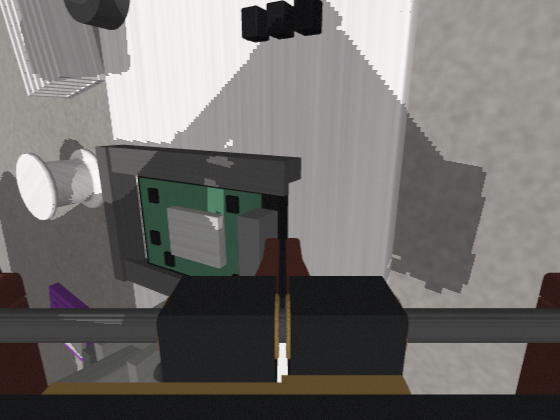

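The board is sliding; a white strip about 8 px wide at (140,215) still separates it from the stop. I'll keep pushing in small steps until the force rises.

```bash
for i in 1; do python3 -m jog '[[0,-0.108,0.062,0,0,0,0]]'; done;  python3 -m jog '[[0,-0.054,0.031,0,0,0,0],[0,0,0,0,0,0,0]]';python3 -m jog '[[0,-0.054,0.031,0,0,0,0],[0,0,0,0,0,0,0]]'; python3 -c "
from h import *
state()"
```

```text
t: 4.75
ee_pos: [620.8, -132.5, 38.7]
orientation: [-2.617, -0.095, 0.026]
ft_force: [0.8, -0.5, 0.2]
width: 0.7
grasp_force: 0.7
t: 4.95
ee_pos: [620.3, -129.3, 38.8]
orientation: [-2.616, -0.095, 0.027]
ft_force: [-0.1, 0.1, 0.5]
width: 0.8
grasp_force: 0.0
t: 5.15
ee_pos: [620.3, -127.0, 38.8]
orientation: [-2.616, -0.095, 0.026]
ft_force: [-1.2, -0.9, -0.6]
width: 0.4
grasp_force: 0.0
t 5.15 nest [ -0.3 -75.2  38.8] q [-0.44  0.8   1.56  0.51  1.12  0.76] F [-1.2 -0.9 -0.6] w 0.4 0.0
```

```bash
python3 -m jog '[[0,-0.054,0.031,0,0,0,0],[0,0,0,0,0,0,0]]' | grep -E "ee_pos|force";python3 -m jog '[[0,-0.054,0.031,0,0,0,0],[0,0,0,0,0,0,0]]'| grep -E "ee_pos|force";  python3 -c "
from h import *
state()
im=optics.get_image('wrist');cv2.imwrite('pics/w3.png',im[:,:,::-1])"
```

```text
ee_pos: [620.1, -124.5, 38.8]
ft_force: [-0.0, 0.1, 0.1]
grasp_force: 0.1
ee_pos: [619.9, -122.0, 38.9]
ft_force: [-0.4, 0.1, -0.3]
grasp_force: 0.1
t 5.55 nest [ -0.2 -70.2  38.9] q [-0.43  0.8   1.56  0.51  1.11  0.76] F [-0.4  0.1 -0.3] w 0.5 0.1
```

View pics/w3.png

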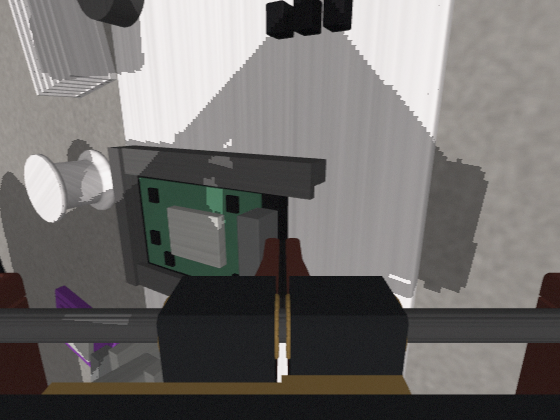

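The board is now almost at the stop (the gap at (138,215) has nearly closed), but there's no reaction force yet.

```bash
python3 -m jog '[[0,-0.054,0.031,0,0,0,0],[0,0,0,0,0,0,0]]' | grep -E "ee_pos|force";python3 -m jog '[[0,-0.054,0.031,0,0,0,0],[0,0,0,0,0,0,0]]'| grep -E "ee_pos|force";  
```

```text
ee_pos: [619.8, -119.5, 38.9]
ft_force: [-0.3, -0.5, 0.2]
grasp_force: 0.1
ee_pos: [619.8, -119.1, 38.9]
ft_force: [-2.1, -8.6, 0.6]
grasp_force: 4.1
```

```bash
python3 -m jog '[[0,-0.054,0.031,0,0,0,0],[0,0,0,0,0,0,0],[0,0,0,0,0,0,0],[0,0,0,0,0,0,0]]' | grep -E "ee_pos|force"; python3 -m jog '[[0,0.2,-0.115,0,0,0,0],[0,0.433,-0.25,0,0,0,0],[0,0.433,-0.25,0,0,0,0],[0,0.433,-0.25,0,0,0,0],[0,0.433,-0.25,0,0,0,0],[0,-0.3,-0.52,0,0,0,0],[0,-0.5,-0.86,0,0,0,0],[0,-0.5,-0.86,0,0,0,0],[0,-0.5,-0.86,0,0,0,0],[0,-0.5,-0.86,0,0,0,1],[0,-0.5,-0.86,0,0,0,1],[0,0,0,0,0,0,1]]'
python3 - <<'E'
from h import *
state()
optics.get_image("top");optics.get_image("scene")
for c in("top","scene"):
  for n in("clamp_ball","clamp","board"):
    for d in optics.masks_of(n,c)[:2]: print(c,n,round(d["conf"],2),np.round(d["extent"],1))
for a in(1.3,1.42,1.6):print(a,proj(nest2w(ball(a),Q),"top"),proj(nest2w(ball(a),Q),"scene"))
print(np.round([proj(nest2w((0,y,40),Q),c)[0] for y in(0,-5) for c in("top","scene")],1))
E
```

```text
ee_pos: [619.9, -118.9, 38.9]
ft_force: [-5.0, -17.1, 2.7]
grasp_force: 8.4
t: 7.6
ee_pos: [628.5, -205.7, 268.3]
orientation: [-2.621, -0.098, 0.014]
ft_force: [0.3, 0.6, 0.6]
width: 20.9
grasp_force: 0.0
t 7.6 nest [   2.3 -154.2  268.3] q [-0.53  0.58  1.36  0.43  1.51  0.87] F [0.3 0.6 0.6] w 20.9 0.0
top clamp_ball 0.57 [294.6 195.3  13.9  27. ]
top clamp 0.45 [293.2 199.8  13.2  23.4]
top clamp 0.33 [123.3 179.8  40.2  36.5]
top board 0.8 [220.  247.1  42.6  33.2]
top board 0.78 [289.1 191.2  44.4  29. ]
scene clamp_ball 0.87 [258.7 189.1  28.2  40.7]
scene clamp 0.84 [255.4 191.3  22.1  39. ]
scene board 0.84 [341.6 263.2  41.9  53.1]
scene board 0.71 [306.4 140.8  42.1  31.8]
1.3 [[293.5040715  191.95805769]] [[254.19441556 179.99125315]]
1.42 [[293.63952271 197.83583695]] [[260.30512145 176.6897287 ]]
1.6 [[293.75481023 207.07321409]] [[269.38117126 172.78618345]]
[[289.8 189.6]
 [239.1 228.4]
 [291.3 189.6]
 [238.2 227. ]]
```

The board reads home (top 289.1,191.2 against an expected 289.8,189.6), and the clamp is still at about 1.42. Next I'll approach the knob from above.

```bash
cat >> h.py <<'E'
def tgt(a,t,back=0):
    t=np.radians(t);b=ball(a);k=19-back
    return (b[0]+k*np.sin(t),0,b[2]-k*np.cos(t))
E
python3 -c "
from h import *
print(tgt(1.415,12,100));plan(tgt(1.415,12,100),0,12)"
```

```text
(np.float64(-89.87525632240629), 0, np.float64(295.6376515372093))
n 6 [-0.37, -0.66, 0.019, -0.833, 0.33, -0.088]
```

```bash
python3 -m jog '[[-0.37,-0.66,0.019,-0.833,0.33,-0.088,1],[-0.37,-0.66,0.019,-0.833,0.33,-0.088,1],[-0.37,-0.66,0.019,-0.833,0.33,-0.088,1],[-0.37,-0.66,0.019,-0.833,0.33,-0.088,1],[-0.37,-0.66,0.019,-0.833,0.33,-0.088,1],[-0.37,-0.66,0.019,-0.833,0.33,-0.088,1],[0,0,0,0,0,0,1],[0,0,0,0,0,0,1]]'
python3 - <<'E'
from h import *
state();plan(tgt(1.415,12,60),0,12); plan(tgt(1.415,12,0),0,12)
o=ctrl.get_obs();im=optics.get_image('wrist');cv2.imwrite('pics/w4.png',im[:,:,::-1])
m=optics.camera_model("wrist");H=m["hand_eye"];f=210/np.tan(np.radians(m["fov_y"]/2))
for d in optics.masks_of("clamp_ball","wrist")[:2]: print(round(d["conf"],2),np.round(d["extent"],1))
for a in(1.3,1.415,1.53):
    p=R.from_rotvec(o["orientation"]).inv().apply(nest2w(ball(a),Q)[0]-o["ee_pos"])
    p=H[:3,:3].T@(p-H[:3,3]);print(a,m["cx"]+f*p[0]/-p[2],m["cy"]+f*p[1]/p[2])
E
```

```text
t: 8.8
ee_pos: [525.7, -57.5, 296.9]
orientation: [-3.115, -0.117, -0.331]
ft_force: [-0.1, -0.2, 0.0]
width: 88.2
grasp_force: 0.0
t 8.8 nest [-89.6   1.  296.9] q [-0.16  0.1   1.9   0.06  0.93  1.31] F [-0.1 -0.2  0. ] w 88.2 0.0
n 2 [-0.007, 0.013, 0.515, 0.003, -0.01, 0.014]
n 3 [-0.006, 0.008, 0.843, 0.002, -0.006, 0.009]
0.93 [284.9 200.8  46.9  75.1]
1.3 281.2044171035234 194.65736235257467
1.415 281.1560816701028 215.12809323091042
1.53 281.1089521228147 235.31361056660836
```

View pics/w4.png

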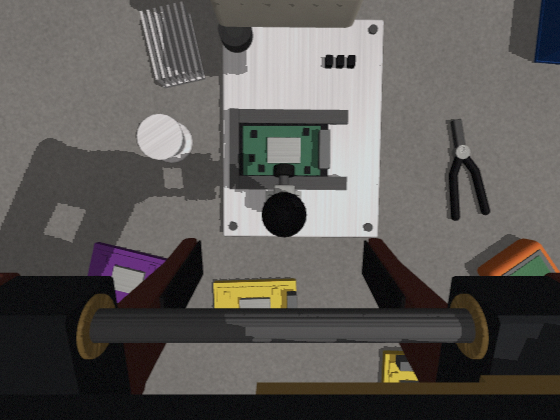

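The knob at (284,215) matches the prediction (281,215), and the board sits at the stop. I'll descend and grip.

```bash
python3 -m jog '[[0,0,0.843,0,0,0,1],[0,0,0.843,0,0,0,1],[0,0,0.6,0,0,0,1],[0,0,0.24,0,0,0,1],[0,0,0,0,0,0,1]]' | grep -E "ee_pos|force"; python3 -m jog '[[0,0,0,0,0,0,0],[0,0,0,0,0,0,0],[0,0,0,0,0,0,0],[0,0,0,0,0,0,0],[0,0,0,0,0,0,0],[0,0,0,0,0,0,0],[0,0,0,0,0,0,0],[0,0,0,0,0,0,0]]'
python3 - <<'E'
from h import *
state()
E
```

```text
ee_pos: [547.0, -58.3, 196.3]
ft_force: [0.1, 0.5, 0.2]
grasp_force: 0.0
t: 10.2
ee_pos: [547.1, -57.2, 198.1]
orientation: [-3.116, -0.114, -0.331]
ft_force: [-0.3, -0.7, 2.2]
width: 34.8
grasp_force: 30.0
t 10.2 nest [-68.2  -0.3 198.1] q [-0.15  0.26  1.96  0.07  0.71  1.3 ] F [-0.3 -0.7  2.2] w 34.8 30.0
```

```bash
cat >> h.py <<'E'
def arc(a0,t0,a1,t1,n,grip):
    A=np.linspace(a0,a1,n+1);Tl=np.linspace(t0,t1,n+1);out=[]
    for i in range(n):
        t=np.radians(Tl[i]);d=np.subtract(tgt(A[i+1],Tl[i+1]),tgt(A[i],Tl[i]))
        out.append([round(float(v),2) for v in((d[0]*np.cos(t)+d[2]*np.sin(t))/40,0,(d[0]*np.sin(t)-d[2]*np.cos(t))/40,0,(Tl[i+1]-Tl[i])/6,0)]+[grip])
    print(json.dumps(out).replace(" ","").replace("0.0,","0,"))
E
python3 -c "
from h import *
arc(1.415,12,0.7,34,10,0);arc(.7,34,0.06,52,10,0)"
```

```text
[[0.26,0,0.06,0,0.37,0,0],[0.25,0,0.09,0,0.37,0,0],[0.24,0,0.12,0,0.37,0,0],[0.23,0,0.14,0,0.37,0,0],[0.21,0,0.16,0,0.37,0,0],[0.19,0,0.18,0,0.37,0,0],[0.17,0,0.2,0,0.37,0,0],[0.15,0,0.22,0,0.37,0,0],[0.12,0,0.23,0,0.37,0,0],[0.1,0,0.24,0,0.37,0,0]]
[[0.06,0,0.22,0,0.3,0,0],[0.04,0,0.22,0,0.3,0,0],[0.02,0,0.23,0,0.3,0,0],[-0,0,0.23,0,0.3,0,0],[-0.02,0,0.22,0,0.3,0,0],[-0.04,0,0.22,0,0.3,0,0],[-0.06,0,0.21,0,0.3,0,0],[-0.08,0,0.2,0,0.3,0,0],[-0.1,0,0.19,0,0.3,0,0],[-0.12,0,0.18,0,0.3,0,0]]
```

```bash
python3 -m jog '[[0.26,0,0.06,0,0.37,0,0],[0.25,0,0.09,0,0.37,0,0],[0.24,0,0.12,0,0.37,0,0],[0.23,0,0.14,0,0.37,0,0],[0.21,0,0.16,0,0.37,0,0],[0.19,0,0.18,0,0.37,0,0],[0.17,0,0.2,0,0.37,0,0],[0.15,0,0.22,0,0.37,0,0],[0.12,0,0.23,0,0.37,0,0],[0.1,0,0.24,0,0.37,0,0],[0,0,0,0,0,0,0]]'
python3 - <<'E'
from h import *
state();print(tgt(.7,34))
E
```

```text
t: 11.3
ee_pos: [646.6, -50.6, 165.0]
orientation: [-2.981, -0.107, -0.925]
ft_force: [4.5, -1.1, 0.8]
width: 34.9
grasp_force: 30.0
t 11.3 nest [ 31.6  -0.9 165. ] q [-0.16  0.39  2.03  0.75  0.19  0.64] F [ 4.5 -1.1  0.8] w 34.9 30.0
(np.float64(29.818217641018762), 0, np.float64(164.73560608042072))
```

```bash
python3 -c "
from h import *
arc(.7,34,.7,54,20,0)"; python3 -m jog '[[-0.01,0,0,0,0.17,0,0],[-0.01,0,0,0,0.17,0,0],[-0.01,0,0,0,0.17,0,0],[-0.01,0,0,0,0.17,0,0]]'; python3 -c "
from h import *
state()"
```

```text
[[0.01,0,-0,0,0.17,0,0],[0.01,0,-0,0,0.17,0,0],[0.01,0,-0,0,0.17,0,0],[0.01,0,-0,0,0.17,0,0],[0.01,0,-0,0,0.17,0,0],[0.01,0,-0,0,0.17,0,0],[0.01,0,-0,0,0.17,0,0],[0.01,0,-0,0,0.17,0,0],[0.01,0,-0,0,0.17,0,0],[0.01,0,-0,0,0.17,0,0],[0.01,0,-0,0,0.17,0,0],[0.01,0,-0,0,0.17,0,0],[0.01,0,-0,0,0.17,0,0],[0.01,0,-0,0,0.17,0,0],[0.01,0,-0,0,0.17,0,0],[0.01,0,-0,0,0.17,0,0],[0.01,0,-0,0,0.17,0,0],[0.01,0,-0,0,0.17,0,0],[0.01,0,-0,0,0.17,0,0],[0.01,0,-0,0,0.17,0,0]]
t: 11.7
ee_pos: [646.6, -50.6, 166.4]
orientation: [-2.942, -0.108, -1.033]
ft_force: [7.5, 2.1, 4.7]
width: 34.8
grasp_force: 30.0
t 11.7 nest [ 31.5  -0.9 166.4] q [-0.17  0.39  2.07  1.44  0.15 -0.06] F [7.5 2.1 4.7] w 34.8 30.0
```

```bash
python3 -m jog '[[0.02,0,0,0,0.17,0,0],[0.02,0,0,0,0.17,0,0],[0.02,0,0,0,0.17,0,0],[0.02,0,0,0,0.17,0,0],[0.02,0,0,0,0.17,0,0],[0.02,0,0,0,0.17,0,0],[0.02,0,0,0,0.17,0,0],[0.02,0,0,0,0.17,0,0]]'; python3 -c "
from h import *
state()"; python3 -m jog '[[0.01,0,0,0,0.17,0,0],[0.01,0,0,0,0.17,0,0],[0.01,0,0,0,0.17,0,0],[0.01,0,0,0,0.17,0,0],[0.01,0,0,0,0.17,0,0],[0.01,0,0,0,0.17,0,0],[0.01,0,0,0,0.17,0,0],[0.01,0,0,0,0.17,0,0],[0,0,0,0,0,0,0]]'; python3 -c "
from h import *
state();print(tgt(.7,54)); plan(tgt(.65,54),0,54,1);arc(.65,54,.06,54,10,0)"
```

```text
t: 12.5
ee_pos: [648.5, -50.4, 168.1]
orientation: [-2.86, -0.103, -1.23]
ft_force: [-0.5, -1.1, -1.9]
width: 34.5
grasp_force: 30.0
t 12.5 nest [ 33.4  -0.8 168.1] q [-0.18  0.41  2.14  2.42  0.28 -1.05] F [-0.5 -1.1 -1.9] w 34.5 30.0
t: 13.4
ee_pos: [650.8, -50.2, 170.6]
orientation: [-2.76, -0.099, -1.429]
ft_force: [0.5, -4.8, -0.8]
width: 34.8
grasp_force: 30.0
t 13.4 nest [ 35.7  -0.8 170.6] q [-0.2   0.46  2.2   2.68  0.51 -1.32] F [ 0.5 -4.8 -0.8] w 34.8 30.0
(np.float64(34.56487536819857), 0, np.float64(169.31940016540952))
n 1 [-0.067, -0.021, 0.17, 0.016, -0.124, 0.0]
[[-0.04,0,0.21,0,0,0,0],[-0.05,0,0.2,0,0,0,0],[-0.06,0,0.2,0,0,0,0],[-0.07,0,0.2,0,0,0,0],[-0.08,0,0.19,0,0,0,0],[-0.1,0,0.19,0,0,0,0],[-0.11,0,0.18,0,0,0,0],[-0.12,0,0.17,0,0,0,0],[-0.13,0,0.17,0,0,0,0],[-0.14,0,0.16,0,0,0,0]]
```

The wrist passed the near-straight pose cleanly. Next I'll lower the clamp.

```bash
python3 -m jog '[[-0.07,0,0.17,0,-0.1,0,0],[-0.04,0,0.21,0,0,0,0],[-0.05,0,0.2,0,0,0,0],[-0.06,0,0.2,0,0,0,0],[-0.07,0,0.2,0,0,0,0],[-0.08,0,0.19,0,0,0,0],[-0.1,0,0.19,0,0,0,0],[0,0,0,0,0,0,0]]';  python3 -c "
from h import *
state();print(tgt(.296,54))"; python3 -m jog '[[-0.11,0,0.18,0,0,0,0],[-0.12,0,0.17,0,0,0,0],[-0.13,0,0.17,0,0,0,0],[-0.1,0,0.12,0,0,0,0],[0,0,0,0,0,0,0]]'; python3 -c "
from h import *
state();print(tgt(.08,54),tgt(0,54))"
```

```text
t: 14.2
ee_pos: [685.2, -47.9, 123.0]
orientation: [-2.768, -0.1, -1.415]
ft_force: [4.3, -6.2, -1.5]
width: 34.6
grasp_force: 30.0
t 14.2 nest [ 70.2  -1.  123. ] q [-0.18  0.59  2.13  2.75  0.55 -1.38] F [ 4.3 -6.2 -1.5] w 34.6 30.0
(np.float64(68.4489221349565), 0, np.float64(123.79980963193105))
t: 14.7
ee_pos: [694.8, -47.2, 93.0]
orientation: [-2.768, -0.1, -1.415]
ft_force: [4.4, -6.5, -3.9]
width: 34.6
grasp_force: 30.0
t 14.7 nest [79.9 -1.  93. ] q [-0.17  0.67  2.11  2.79  0.59 -1.42] F [ 4.4 -6.5 -3.9] w 34.6 30.0
(np.float64(78.32526789610725), 0, np.float64(94.95617148817958)) (np.float64(80.371322893124), 0, np.float64(83.83208020644301))
```

```bash
python3 -m jog '[[0,0,0,0,0,0,1],[0,0,0,0,0,0,1],[0,0,0,0,0,0,1],[0,0,0,0,0,0,1],[0,0,0,0,0,0,1],[0,0,0,0,0,0,1],[0,0,0,0,0,0,1],[0,0,0,0,0,0,1],[0,0,0,0,0,0,1],[0,0,0,0,0,0,1]]'; python3 - <<'E'
from h import *
state()
im=optics.get_image('wrist');im2=optics.get_image('scene')[150:310,120:320]
cv2.imwrite('pics/c.png',np.hstack([cv2.resize(im,(400,300)),cv2.resize(im2,(375,300))])[:,:,::-1])
E
```

```text
t: 15.7
ee_pos: [693.8, -46.7, 94.0]
orientation: [-2.768, -0.101, -1.414]
ft_force: [-0.4, -0.4, -1.1]
width: 87.7
grasp_force: 0.0
t 15.7 nest [78.9 -0.4 94. ] q [-0.17  0.66  2.11  2.79  0.59 -1.42] F [-0.4 -0.4 -1.1] w 87.7 0.0
```

View pics/c.png

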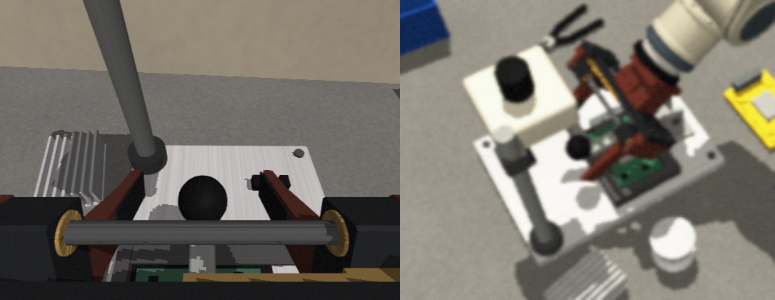

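The knob hangs free between the open fingers (202,200 in the left panel) and the clamp is down on the board. I'll wait three seconds before regripping.

```bash
python3 -m jog '[[0,0,0,0,0,0,1],[0,0,0,0,0,0,1],[0,0,0,0,0,0,1],[0,0,0,0,0,0,1],[0,0,0,0,0,0,1],[0,0,0,0,0,0,1],[0,0,0,0,0,0,1],[0,0,0,0,0,0,1],[0,0,0,0,0,0,1],[0,0,0,0,0,0,1],[0,0,0,0,0,0,1],[0,0,0,0,0,0,1],[0,0,0,0,0,0,1],[0,0,0,0,0,0,1],[0,0,0,0,0,0,1],[0,0,0,0,0,0,1]]'>/dev/null;python3 -m jog '[[0,0,0,0,0,0,1],[0,0,0,0,0,0,1],[0,0,0,0,0,0,1],[0,0,0,0,0,0,1],[0,0,0,0,0,0,1],[0,0,0,0,0,0,1],[0,0,0,0,0,0,1],[0,0,0,0,0,0,1],[0,0,0,0,0,0,1],[0,0,0,0,0,0,1],[0,0,0,0,0,0,1],[0,0,0,0,0,0,1],[0,0,0,0,0,0,1],[0,0,0,0,0,0,1],[0,0,0,0,0,0,1],[0,0,0,0,0,0,1]]';  python3 - <<'E'
from h import *
state();plan(tgt(0,54),0,54,2)
o=ctrl.get_obs()
m=optics.camera_model("wrist");H=m["hand_eye"];f=210/np.tan(np.radians(m["fov_y"]/2))
for a in(0,.1):
    p=R.from_rotvec(o["orientation"]).inv().apply(nest2w(ball(a),Q)[0]-o["ee_pos"])
    p=H[:3,:3].T@(p-H[:3,3]);print(a,m["cx"]+f*p[0]/-p[2],m["cy"]+f*p[1]/p[2])
arc(0,54,.75,54,12,0)
E
```

```text
t: 19.0
ee_pos: [693.9, -46.8, 93.9]
orientation: [-2.768, -0.101, -1.414]
ft_force: [-0.3, 0.7, 0.1]
width: 88.0
grasp_force: 0.0
t 19.0 nest [78.9 -0.5 93.9] q [-0.17  0.66  2.11  2.79  0.59 -1.42] F [-0.3  0.7  0.1] w 88.0 0.0
n 2 [-0.092, -0.006, 0.089, 0.005, -0.011, 0.006]
0 278.07672470895176 280.03574511255505
0.1 277.8358167667961 272.26824560894164
[[0.15,0,-0.16,0,0,0,0],[0.14,0,-0.17,0,0,0,0],[0.13,0,-0.18,0,0,0,0],[0.12,0,-0.18,0,0,0,0],[0.11,0,-0.19,0,0,0,0],[0.1,0,-0.2,0,0,0,0],[0.08,0,-0.2,0,0,0,0],[0.07,0,-0.21,0,0,0,0],[0.06,0,-0.21,0,0,0,0],[0.05,0,-0.22,0,0,0,0],[0.03,0,-0.22,0,0,0,0],[0.02,0,-0.22,0,0,0,0]]
```

```bash
python3 -m jog '[[-0.09,0,0.09,0,0,0,1],[-0.09,0,0.09,0,0,0,1],[0,0,0,0,0,0,0],[0,0,0,0,0,0,0],[0,0,0,0,0,0,0],[0,0,0,0,0,0,0],[0,0,0,0,0,0,0],[0,0,0,0,0,0,0],[0,0,0,0,0,0,0],[0,0,0,0,0,0,0]]' | grep -E "ee_pos|for|wid";  python3 -m jog '[[0.15,0,-0.16,0,0,0,0],[0.14,0,-0.17,0,0,0,0],[0.13,0,-0.18,0,0,0,0],[0.12,0,-0.18,0,0,0,0],[0.11,0,-0.19,0,0,0,0],[0.1,0,-0.2,0,0,0,0],[0.08,0,-0.2,0,0,0,0],[0.07,0,-0.21,0,0,0,0],[0.06,0,-0.21,0,0,0,0],[0.05,0,-0.22,0,0,0,0],[0.03,0,-0.22,0,0,0,0],[0.02,0,-0.22,0,0,0,0],[0,0,0,0,0,0,0]]'; python3 -c "
from h import *
state();print(tgt(.75,54)); arc(.75,54,1.0,54,4,0);arc(.75,54,1.2,54,6,0)"
```

```text
ee_pos: [695.5, -47.2, 84.0]
ft_force: [-0.7, -3.8, 1.2]
width: 34.8
grasp_force: 30.0
t: 21.3
ee_pos: [643.7, -50.7, 174.3]
orientation: [-2.768, -0.1, -1.415]
ft_force: [1.4, -4.2, -1.8]
width: 34.9
grasp_force: 30.0
t 21.3 nest [ 28.6  -0.8 174.3] q [-0.2   0.44  2.21  2.66  0.49 -1.3 ] F [ 1.4 -4.2 -1.8] w 34.9 30.0
(np.float64(29.174989334992247), 0, np.float64(173.8952839871862))
[[0,0,-0.22,0,0,0,0],[-0.01,0,-0.22,0,0,0,0],[-0.02,0,-0.22,0,0,0,0],[-0.04,0,-0.22,0,0,0,0]]
[[0,0,-0.27,0,0,0,0],[-0.02,0,-0.26,0,0,0,0],[-0.04,0,-0.26,0,0,0,0],[-0.06,0,-0.26,0,0,0,0],[-0.08,0,-0.25,0,0,0,0],[-0.09,0,-0.25,0,0,0,0]]
```

```bash
python3 -m jog '[[-0.01,0,0,0,-0.17,0,0],[-0.01,0,0,0,-0.17,0,0],[-0.01,0,0,0,-0.17,0,0],[-0.01,0,0,0,-0.17,0,0],[-0.01,0,0,0,-0.17,0,0],[-0.01,0,0,0,-0.17,0,0],[-0.01,0,0,0,-0.17,0,0],[-0.01,0,0,0,-0.17,0,0],[-0.01,0,0,0,-0.17,0,0],[-0.01,0,0,0,-0.17,0,0]]' | grep -E "ee_pos|for|wid"; python3 -c "
from h import *
state()"; python3 -m jog '[[-0.01,0,0,0,-0.17,0,0],[-0.01,0,0,0,-0.17,0,0],[-0.01,0,0,0,-0.17,0,0],[-0.01,0,0,0,-0.17,0,0],[-0.01,0,0,0,-0.17,0,0],[-0.01,0,0,0,-0.17,0,0],[-0.01,0,0,0,-0.17,0,0],[-0.01,0,0,0,-0.17,0,0],[-0.01,0,0,0,-0.17,0,0],[-0.01,0,0,0,-0.17,0,0],[0,0,0,0,0,0,0]]'; python3 -c "
from h import *
state();print(tgt(.75,34)); plan(tgt(.75,34),0,34,2);arc(.75,34,1.86,4,18,0)"
```

```text
ee_pos: [641.9, -50.9, 170.7]
ft_force: [2.6, -1.6, -1.4]
width: 35.1
grasp_force: 30.0
t 22.3 nest [ 26.8  -0.8 170.7] q [-0.18  0.39  2.13  2.21  0.22 -0.84] F [ 2.6 -1.6 -1.4] w 35.1 30.0
t: 23.4
ee_pos: [638.9, -51.1, 168.2]
orientation: [-2.987, -0.11, -0.907]
ft_force: [2.8, -4.4, -1.2]
width: 34.9
grasp_force: 30.0
t 23.4 nest [ 23.8  -0.8 168.2] q [-0.16  0.37  2.04  0.68  0.2   0.71] F [ 2.8 -4.4 -1.2] w 34.9 30.0
(np.float64(24.42833160781244), 0, np.float64(169.3114899021974))
n 2 [0.014, -0.01, -0.007, 0.012, 0.019, 0.01]
[[-0.08,0,-0.21,0,-0.28,0,0],[-0.1,0,-0.2,0,-0.28,0,0],[-0.12,0,-0.19,0,-0.28,0,0],[-0.14,0,-0.18,0,-0.28,0,0],[-0.15,0,-0.17,0,-0.28,0,0],[-0.17,0,-0.15,0,-0.28,0,0],[-0.18,0,-0.14,0,-0.28,0,0],[-0.19,0,-0.12,0,-0.28,0,0],[-0.2,0,-0.11,0,-0.28,0,0],[-0.21,0,-0.09,0,-0.28,0,0],[-0.22,0,-0.07,0,-0.28,0,0],[-0.23,0,-0.05,0,-0.28,0,0],[-0.23,0,-0.03,0,-0.28,0,0],[-0.23,0,-0.01,0,-0.28,0,0],[-0.23,0,0.01,0,-0.28,0,0],[-0.23,0,0.03,0,-0.28,0,0],[-0.23,0,0.05,0,-0.28,0,0],[-0.22,0,0.06,0,-0.28,0,0]]
```

```bash
python3 -m jog '[[-0.08,0,-0.21,0,-0.28,0,0],[-0.1,0,-0.2,0,-0.28,0,0],[-0.12,0,-0.19,0,-0.28,0,0],[-0.14,0,-0.18,0,-0.28,0,0],[-0.15,0,-0.17,0,-0.28,0,0],[-0.17,0,-0.15,0,-0.28,0,0],[-0.18,0,-0.14,0,-0.28,0,0],[-0.19,0,-0.12,0,-0.28,0,0],[-0.2,0,-0.11,0,-0.28,0,0],[-0.21,0,-0.09,0,-0.28,0,0],[-0.22,0,-0.07,0,-0.28,0,0],[-0.23,0,-0.05,0,-0.28,0,0],[-0.23,0,-0.03,0,-0.28,0,0],[-0.23,0,-0.01,0,-0.28,0,0],[-0.23,0,0.01,0,-0.28,0,0],[-0.23,0,0.03,0,-0.28,0,0]]'; python3 -c "
from h import *
state();print(tgt(1.737,7.3))"; python3 -m jog '[[-0.23,0,0.05,0,-0.28,0,0],[-0.22,0,0.06,0,-0.28,0,0],[0,0,0,0,0,0,0]]'; python3 -c "
from h import *
state();print(tgt(1.86,4))"
```

```text
t: 25.0
ee_pos: [501.7, -60.4, 192.5]
orientation: [-3.13, -0.117, -0.196]
ft_force: [-2.7, -0.4, 18.7]
width: 30.9
grasp_force: 28.3
t 25.0 nest [-113.7   -0.2  192.5] q [-0.16  0.24  2.    0.04  0.79  1.31] F [-2.7 -0.4 18.7] w 30.9 28.3
(np.float64(-115.47170631879705), 0, np.float64(190.91600570599115))
t: 25.3
ee_pos: [481.0, -61.2, 183.0]
orientation: [-3.136, -0.116, -0.092]
ft_force: [-0.4, 0.5, -0.7]
width: 1.6
grasp_force: 0.0
t 25.3 nest [-134.4    0.5  183. ] q [-0.16  0.25  2.    0.02  0.83  1.33] F [-0.4  0.5 -0.7] w 1.6 0.0
(np.float64(-132.7705209547428), 0, np.float64(184.52848149121093))
```

```bash
python3 - <<'E'
from h import *
m=optics.camera_model("wrist");H=m["hand_eye"];f=210/np.tan(np.radians(m["fov_y"]/2));o=ctrl.get_obs()
for c in("top","scene","wrist"):
  optics.get_image(c)
  for n in("clamp_ball","clamp"):
    for d in optics.masks_of(n,c)[:2]: print(c,n,round(d["conf"],2),np.round(d["extent"],1))
for a in(1.3,1.4,1.5,1.6,1.7,1.8,1.9):
    w=nest2w(ball(a),Q);p=R.from_rotvec(o["orientation"]).inv().apply(w[0]-o["ee_pos"])
    p=H[:3,:3].T@(p-H[:3,3]);print(a,np.round(w[0]),proj(w,"top").round(),proj(w,"scene").round(),round(m["cx"]+f*p[0]/-p[2]),round(m["cy"]+f*p[1]/p[2]))
i=[optics.get_image(c) for c in("wrist","scene")]
cv2.imwrite('pics/d.png',np.hstack([cv2.resize(i[0],(400,300)),cv2.resize(i[1][150:310,160:360],(375,300))])[:,:,::-1])
E
```

```text
top clamp_ball 0.73 [371.8 200.4  19.9  46.1]
scene clamp_ball 0.71 [265.1 187.5  29.5  44.6]
scene clamp_ball 0.24 [223.8 228.6 129.3 128.1]
scene clamp 0.58 [262.4 188.8  27.9  44.3]
wrist clamp_ball 0.56 [284.1 173.2  86.1 164.5]
wrist clamp 0.71 [284.5 174.1  89.7 167.2]
1.3 [558. -56. 215.] [[294. 192.]] [[254. 180.]] 280 103
1.4 [544. -57. 216.] [[294. 197.]] [[259. 177.]] 280 139
1.5 [530. -58. 216.] [[294. 202.]] [[264. 175.]] 280 174
1.6 [516. -59. 214.] [[294. 207.]] [[269. 173.]] 280 207
1.7 [503. -60. 211.] [[294. 212.]] [[274. 171.]] 280 235
1.8 [489. -61. 207.] [[294. 217.]] [[279. 170.]] 280 260
1.9 [476. -62. 201.] [[294. 223.]] [[283. 169.]] 280 280
```

View pics/d.png

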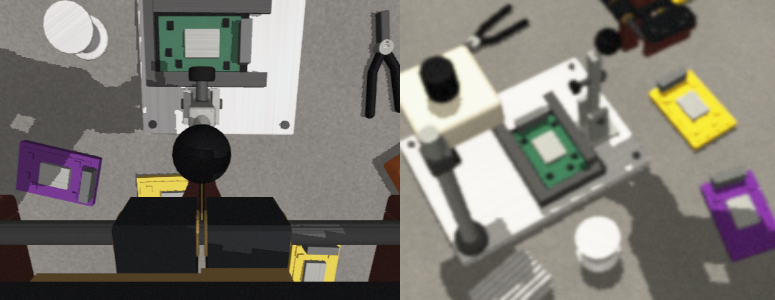

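The knob at wrist (282,215) puts the clamp at about 1.63, so it slipped out of the fingers near the end. The board is still home. I'll push the knob the rest of the way from its +x side with closed fingers.

```bash
python3 -m jog '[[0,0,-0.4,0,0,0,0],[0,0,-0.8,0,0,0,0],[0,0,-0.8,0,0,0,0],[0.5,0,-0.2,0,0,0,0],[0.7,0,0,0,0,0,0],[0.6,0,0,0,0,0,0],[0,0,0,0,0,0,0]]'|grep -E "ee_p|ft"; python3 -c "
from h import *
state(); plan((-62,0,197),0,4,3)"
```

```text
ee_pos: [550.8, -56.9, 276.3]
ft_force: [0.3, -0.8, -1.0]
t 26.55 nest [-6.440e+01 -2.000e-01  2.763e+02] q [-0.13  0.23  1.78  0.01  1.07  1.36] F [ 0.3 -0.8 -1. ] w 0.4 0.0
n 3 [-0.023, -0.003, 0.661, 0.006, 0.022, 0.002]
```

```bash
python3 -m jog '[[0.01,0,0.66,0,0,0,0],[0,0,0.66,0,0,0,0],[0,0,0.66,0,0,0,0],[0,0,0,0,0,0,0]]'|grep -E "ee_p|ft"; python3 -m jog '[[-0.2,0,0,0,0,0,0],[-0.2,0,0,0,0,0,0],[-0.2,0,0.02,0,0,0,0],[-0.2,0,0.02,0,0,0,0]]'|grep -E "ee_p|ft"; python3 -c "
from h import *
state()"
```

```text
ee_pos: [550.4, -56.5, 193.6]
ft_force: [-0.6, 0.2, -1.0]
ee_pos: [521.3, -59.1, 194.3]
ft_force: [-0.4, 0.2, 0.7]
t 27.35 nest [-94.1  -0.3 194.3] q [-0.14  0.29  1.91  0.01  0.88  1.35] F [-0.4  0.2  0.7] w 0.3 0.0
```

```bash
python3 -m jog '[[-0.1,0,0.02,0,0,0,0],[-0.1,0,0.02,0,0,0,0],[-0.1,0,0,0,0,0,0],[-0.05,0,0,0,0,0,0],[0,0,0,0,0,0,0]]'|grep -E "ee_p|ft"; python3 -m jog '[[-0.05,0,0,0,0,0,0],[0,0,0,0,0,0,0]]'|grep -E "ee_p|ft"; python3 -c "
from h import *
state()"
```

```text
ee_pos: [517.3, -60.0, 194.4]
ft_force: [24.0, 5.5, -6.0]
ee_pos: [516.9, -60.1, 194.7]
ft_force: [29.3, 7.0, -8.6]
t 28.05 nest [-98.6  -1.  194.7] q [-0.15  0.27  1.94  0.02  0.85  1.34] F [29.3  7.  -8.6] w 0.1 12.8
```

```bash
python3 -m jog '[[0.3,0,0,0,0,0,0],[0.5,0,0,0,0,0,0],[0.2,0,-0.3,0,0,0,0],[0,0,-0.8,0,0,0,0],[0,0,-0.8,0,0,0,0],[0,0,-0.8,0,0,0,0],[0,0,0,0,0,0,0],[0,0,0,0,0,0,0]]'|grep -E "ee_p|ft"; cat > chk.py <<'E'
from h import *
state();m=optics.camera_model("wrist");H=m["hand_eye"];f=210/np.tan(np.radians(m["fov_y"]/2));o=ctrl.get_obs()
for c in("scene","wrist"):
  im=optics.get_image(c)
  for d in optics.masks_of("clamp_ball",c)[:2]:
    k=d["pixels"];dk=((im.max(2)<45)&k).astype(np.uint8)
    n,l,s,ce=cv2.connectedComponentsWithStats(dk)
    j=1+np.argmax(s[1:,4]) if n>1 else 0
    print(c,round(d["conf"],2),np.round(d["extent"],1),"dark",s[j],ce[j].round(1))
for a in(1.6,1.7,1.75,1.8,1.85,1.9):
    w=nest2w(ball(a),Q);p=R.from_rotvec(o["orientation"]).inv().apply(w[0]-o["ee_pos"])
    p=H[:3,:3].T@(p-H[:3,3]);print(a,proj(w,"top").round(),proj(w,"scene").round(),round(m["cx"]+f*p[0]/-p[2]),round(m["cy"]+f*p[1]/p[2]))
E
python3 chk.py
```

```text
ee_pos: [539.1, -57.7, 301.5]
ft_force: [0.0, -0.1, -0.1]
t 28.85 nest [-7.620e+01 -2.000e-01  3.015e+02] q [-0.13  0.19  1.77  0.01  1.12  1.36] F [ 0.  -0.1 -0.1] w 0.3 0.0
scene 0.73 [273.9 184.7  38.9  49.5] dark [278 163  12  13 123] [283.3 168.8]
scene 0.72 [217.4 303.6  42.9  45.1] dark [     0      0    560    420 235200] [279.5 209.5]
wrist 0.9 [284.2 213.1  24.2  57.7] dark [272 190  21  19 344] [282.  198.8]
wrist 0.54 [165.6  31.1  67.   62.3] dark [     0      0    560    420 235200] [279.5 209.5]
1.6 [[294. 207.]] [[269. 173.]] 280 246
1.7 [[294. 212.]] [[274. 171.]] 280 260
1.75 [[294. 215.]] [[277. 171.]] 280 267
1.8 [[294. 217.]] [[279. 170.]] 280 273
1.85 [[294. 220.]] [[281. 170.]] 280 279
1.9 [[294. 223.]] [[283. 169.]] 280 284
```

The scene knob at (283.3,168.8) matches 1.9 (predicted 283,169), so the clamp is against its open stop. One last check that the board is home, then I'll hand in.

```bash
python3 - <<'E'
from h import *
m=optics.camera_model("wrist");H=m["hand_eye"];f=210/np.tan(np.radians(m["fov_y"]/2));o=ctrl.get_obs()
optics.get_image("wrist")
for d in optics.masks_of("board","wrist")[:4]: print(round(d["conf"],2),np.round(d["extent"],1))
for y in(0,-5,-10):
    r=[]
    for P in [(0,y-60,52),(0,y+60,32),(0,y,40)]:
        p=R.from_rotvec(o["orientation"]).inv().apply(nest2w(P,Q)[0]-o["ee_pos"]);p=H[:3,:3].T@(p-H[:3,3]);r.append((round(m["cx"]+f*p[0]/-p[2]),round(m["cy"]+f*p[1]/p[2])))
    print(y,r)
E
```

```text
0.85 [283.6 127.1  94.8  55.6]
0.81 [415.2 368.   24.2  43.3]
0.69 [135.1 255.4  88.2  70.1]
0 [(328, 127), (235, 128), (280, 128)]
-5 [(332, 127), (238, 128), (284, 128)]
-10 [(336, 127), (242, 128), (288, 128)]
```

```bash
python3 -c "
from h import *
print(ctrl.close_job())"
```

```text
the job is handed in; nothing more can be done
None
```

The job is handed in at about 29 s of the 72 s allowed, though no verdict came back: the board was pushed to the end stop (17 N at contact), left clamped by itself for over 3 s, and the clamp swung back to its open stop (about 1.9 rad). The last image puts the board about 0 to 4 mm short of home, and the clamp knob slipped out of the fingers near 1.7 rad, so I pushed it the rest of the way.

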